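# Funnel in the bottle, safety cap off the cleaner jug

### The arm

A 6-joint arm with a two-finger parallel gripper is mounted at the origin on the work surface. World frame = base frame: x ahead of the robot, y to its left, z up, the work surface at z = 0. Lengths are in m, angles in degrees, forces in N, time in s.
With the tool pointing down it reaches from about 0.4 to 0.825 m from the base axis. Payload 7 kg.
Tool frame: the origin (TCP) lies at the very end of the fingers, on their centre line; the grasp point (between the pads) lies 19 mm behind it (ctrl.grip_depth is the z of the grasp point in the tool frame, in m); z points along the fingers, y is the direction in which the jaws open and shut (so a half turn about z gives the same grasp; the last joint's range is limited). The gripper opens to 88 mm and grips with 3 to 60 N. Pads are 19 mm wide; open, the fingers measure 130 mm over their backs; the gripper's body (78 mm by 193 mm) begins 47 mm behind the grasp point.
Start: joints at [81.48, 20.546, 0.682, 0, -70.136, -16.507], TCP at [0.286, 0.612, 0.227] pointing down, gripper open.
Joint ranges: [-176.03, 176.03], [-82.01, 121.73], [-58.28, 71.71], [-173.87, 95.51], [-174.79, -0.11], [-173.66, 173.66]. Speed limits (degrees/s): [136.94, 136.94, 172.46, 180, 180, 180].

### API

Orientations are given as [roll, pitch, yaw] about the fixed x, y, z axes, in that order (R = Rz(yaw) Ry(pitch) Rx(roll)).
In Python, from plant import telemetry, snapshot, job, models, ctrl gives the robot as it stands.
- The arm moves only by the tool jog_arm, never from a script. Its argument "targets" is text: rows parted by semicolons, each of 7 numbers parted by spaces: the shift along the tool's x, y, z in m, then the turn, a rotation vector about the tool's x, y, z in degrees, then the gripper command: -1 is shut, 1 is fully open, values between are in proportion. A call has exactly 8 rows; each row is the pose to reach, as a shift and turn from the pose measured when the call began, along the tool's axes at that moment; what a row does not reach only later rows make up. A row lasts 1/8 s, in which the tool goes at most 62.5 mm and 10.7 degrees, less where a joint would pass 70% of its speed; a pose out of reach is approached as far as the arm can. A call with a gripper value outside its range is refused whole. The fingers move at their own pace and stop on an object; the grip force is fixed at half the most. Time passes only in rows, so rows that repeat a pose let the fingers close, or fill a call up. It gives the time, the measured TCP pose, the force and the opening at its end, in the units of the state.
- telemetry.get_obs(): the state, without advancing time (a new reading comes with each control period).
- snapshot(name): name is "scene" or "side" or "wrist"; returns a dict with "img" (400x640x3 uint8, red, green, blue), "range_z" (400x640 float32, m along the optical axis (not along the pixel's ray), 0 where there is no reading), "intrinsics" (3x3 intrinsics, pixels), "R" (3x3) and "t" (3): a world point X has camera coordinates R X + t. Camera axes: x right, y down, z forward; pixel columns grow to the right and rows downward; lengths in m; the calibration is good to about 2 mm. A picture is of the moment at which its call begins.
- job.close_job(): hands the job in, once; it reports no verdict.
Trained networks look in a picture, given as the dict that the camera call returned (one of the last four; its "shot" number tells which), for a name from the list of things; names that differ only in an ending like _2 or _b are one class to them, and where a whole thing is asked for, a point or a joint stands for the part that bears it (a point fixed in the world has none). Each returns a list of dicts, best first, with "conf" (0 to 1); they miss things now and then, are a little off and sometimes report something else, mostly with a low value. They report only what shows in the picture. A call takes as long as a camera call.
- models.cut_out(name, picture): "region" (400x640 bool, what is visible of it) and "uv" ([column, row] in pixels, amid what is visible of it).
- models.spot_point(name, picture): "uv" ([column, row] in pixels: a listed point, or the origin of a listed thing).
The state is a dict: "clock": time; "joint_pos": joint angles; "qvel": joint speeds; "tau": joint torques, N m; "tool_pos": TCP position; "orientation": TCP orientation; "force": force on the tool from outside, world axes, zero at the start; "moment": the same for the moment, N m; "opening": finger opening in m.
Only numpy, scipy, OpenCV 4.12 (cv2) and the standard library are available. Lean on these libraries where they do the work, as an engineer would, in place of code of your own. Each camera call takes 0.05 s, during which the arm holds its last target.

### The job

I am going to refill the customer's empty brown bottle from the blue cleaner jug: take the orange funnel out of its tin and lower it, without dropping it, spout down into the bottle's neck until it rests upright on the mouth, and let go of it. Then open the jug's red safety cap: press it down and, keeping it pressed, turn it anticlockwise about a sixth of a turn until it is free, then lift it straight off and finish still holding it in the gripper, the right way up and still, about 5 to 10 cm above the jug's mouth. The jug and the bottle stay standing on the counter, and the other goods stay where they are.

Things in the scene. Friction and masses are not known exactly. Their poses are not given: they have to be found in the camera images.
- jug: Round blue 2-litre jug, full (about 2.1 kg), loose on the counter: radius 62, straight to height 150, shoulder sloping in to a neck of radius 17 from height 205 to 232. A loop handle on its +x side reaches 102 from the axis, no higher than 190. Origin: centre of the underside, on the neck axis; z up. Three lugs 120 degrees apart stick out of the neck under the cap.
- jug_mouth (a point): Centre of the jug's neck rim, 232 above the jug's underside, on its axis; covered by the cap at the start.
- cap: Red ribbed round push-and-turn cap, diameter 50, height 26, about 40 g, locked on the jug's neck. Origin: centre of its open underside, z up; at the start 220 above the jug's underside, its x axis along the jug's. A sprung liner inside pushes it up: about 3 N at rest, 6.5 N when 3 mm down, 9 N at the stop 5 mm down. Grip across its diameter from above; bare neck below it down to height 205.
- cap_top (a point): Centre of the cap's flat top, 26 above its underside (246 above the jug's underside at the start). The cap neither turns nor lifts until pressed more than 3 mm down; kept about 4 mm down it turns anticlockwise seen from above (clockwise is blocked). Between 0.6 and 1.5 rad of turn (middle 1.05) it is free of the neck's lugs and lifts straight off.
- bottle: Customer's empty brown glass bottle, loose, about 0.36 kg: radius 35, height 165, open neck of outside radius 15 (lip 17) and inside radius 12, straight for 60 down from the mouth. Origin: centre of the underside, z up.
- bottle_mouth (a point): Centre of the bottle's open mouth, 165 above its underside.
- funnel: Orange rigid funnel, 72 tall, about 60 g, standing spout down in the tin. Spout radius 5.5 at the tip, 8.5 at 38 up; then a 45 degree cone to radius 30 at 60 up; then a straight rim band to 72. Origin: centre of the spout's tip, z up (to the wide end). In the tin its tip is 34 above the tin's underside. Seated in the bottle its cone rests on the mouth, tip about 42 below the mouth.
- funnel_rim (a point): Centre of the funnel's open top, 72 above its tip. The rim band, diameter 60, is the top 12 of the funnel: grip across it from above.
- tin: Small open food tin, red with a yellow band, loose, 0.2 kg: diameter 46, height 85. Holds the funnel at the start. Origin: centre of the underside, z up.
- sardine_tin: Bystander: flat brass-coloured tin 105 x 52 x 24. Origin: centre of the underside.
- spice_bottle: Bystander: small brown spice bottle with green lid, diameter 38, height 84. Origin: centre of the underside.
- match_box: Bystander: yellow matchbox 56 x 36 x 16. Origin: centre of the underside.
- tuna_tin: Bystander: blue round tin, diameter 84, height 36. Origin: centre of the underside.
- jam_jar: Bystander: dark red jam jar with white lid, diameter 60, height 82. Origin: centre of the underside.
- soap_carton: Bystander: green and white carton 58 x 90 x 34. Origin: centre of the underside.
- remote_control: Bystander: black remote control 150 x 46 x 18 with grey keys, lying flat. Origin: centre of the underside.

How it is judged (in metres and radians):
On the way, in this order (a step that is already met when the one before it is completed fails the run):
1. the funnel sits upright in the bottle's neck, resting on the mouth, let go (horizontal distance between funnel and bottle_mouth below 0.009 m and angle between funnel's own z axis and vertical below 0.17 rad and z of funnel in the frame of bottle between 0.115 and 0.129 m and contact force between the fingers and funnel below 0.1 N and linear speed of funnel below 0.03 m/s), for 0.3 s.
2. the cap is pressed down on the jug's neck (z of cap in the frame of jug below 0.2178 m and horizontal distance between cap and jug below 0.006 m), for 0.04 s.
3. the cap is turned free while still on the neck (angle between the x axis of cap and the x axis of jug, either way round above 0.5 rad and z of cap in the frame of jug below 0.225 m), for 0.04 s.
At the end, for the whole second after the job is handed in: Funnel seated: tip within 9 mm of bottle axis, 115-129 mm up, tilt under 10 deg, untouched, still. Cap held still in the fingers, within 15 deg of upright, 30-150 mm above the jug mouth, within 50 mm of its axis, clear of jug, bottle and funnel. Jug and bottle stand flat (under 3 deg) (all of step 1 and z of cap in the frame of jug_mouth between 0.03 and 0.15 m and horizontal distance between cap and jug_mouth below 0.05 m and angle between cap's own z axis and vertical below 0.26 rad and linear speed of cap below 0.02 m/s and contact force between the fingers and cap above 1 N and contact force between cap and jug below 0.05 N and contact force between cap and bottle below 0.05 N and contact force between cap and funnel below 0.05 N and angle between each of jug, bottle's own z axis and vertical below 0.05 rad and height (world z) of each of jug, bottle below 0.004 m); the arm keeps its last pose, push and grip.
It fails at once if the jug is lifted or tipped (height (world z) of jug above 0.012 m or angle between jug's own z axis and vertical above 0.2 rad).
It fails at once if the bottle is lifted or tipped over (height (world z) of bottle above 0.02 m or angle between bottle's own z axis and vertical above 0.35 rad).
It fails at once if the funnel is dropped (falls freely by more than about 15 mm) (linear speed of funnel above 0.55 m/s and contact force between the fingers and funnel below 0.05 N).
It fails at once if other goods on the counter are moved more than 30 mm (distance of any of sardine_tin, spice_bottle, match_box, tuna_tin, jam_jar, soap_carton, remote_control from where it was at the start of the episode above 0.03 m).
It also fails if it takes over 64 s, if anything falls off the work surface, if the arm or the gripper's body presses on something with over 40 N, if the wrist force passes 120 N, or if a joint passes its speed limit or range.

## Working session

There is one attempt and no reset: what is moved stays moved. The work goes in short steps, Python scripts to look and compute and a tool call to move; the robot and the scene stay as the last step left them, time stands still between calls to the robot, and variables do not carry over. Pictures are saved under pics/ and viewed, and the job is handed in when it is done.

Besides the shell and the picture viewer there is one more tool, called as name(argument=value, ...) on one line, values as JSON. jog_arm: Moves the arm, as the interface text tells. Its arguments: {"type":"object","properties":{"targets":{"type":"string"}},"required":["targets"]}

```bash
ls; mkdir -p pics; python3 - <<'E'
from plant import telemetry, snapshot, job, models, ctrl
import cv2,numpy as np
print(telemetry.get_obs(), ctrl.grip_depth)
for n in ["scene","side","wrist"]:
    s=snapshot(n); cv2.imwrite(f"pics/{n}0.png",s["img"][:,:,::-1])
    print(n,s["intrinsics"],s["R"],s["t"],s["shot"])
E
```

```text
pics
{'clock': 0.0, 'joint_pos': array([ 8.14801916e+01,  2.05926669e+01,  6.33528931e-01, -2.17493313e-02,
       -7.01366273e+01, -1.65060785e+01]), 'qvel': array([-0.00490608, -0.02929525,  0.09800492, -0.04165573, -0.02966096,
       -0.03761256]), 'tau': array([-3.23967433e-04, -5.82719386e+01,  2.93048698e+01,  6.99651048e+00,
        6.95231327e-03, -1.63349623e-04]), 'tool_pos': array([0.28535846, 0.61116174, 0.22560181]), 'orientation': array([ 1.79902372e+02, -7.60837463e-03, -2.50332875e+01]), 'force': array([-0.19968814, -0.17007573, -0.68217472]), 'moment': array([ 0.04062411, -0.0097316 ,  0.02595185]), 'opening': 0.08751059456175066} -0.0188
scene [[378.58263054   0.         317.40976842]
 [  0.         378.58263054 191.84868733]
 [  0.           0.           1.        ]] [[ 0.83433972  0.55121139  0.0065749 ]
 [ 0.41900361 -0.62638308 -0.65732809]
 [-0.35820832  0.55118984 -0.75357585]] [-0.47119709 -0.11919517  1.22403403] 1
side [[400.54342441   0.         325.53701511]
 [  0.         400.54342441 192.56512381]
 [  0.           0.           1.        ]] [[ 0.99780168 -0.06096832 -0.02597434]
 [-0.05532282 -0.5505345  -0.83297728]
 [ 0.03648545  0.8325831  -0.55269719]] [-0.52559624  0.16221987  0.98906581] 2
wrist [[280.98415324   0.         320.01003068]
 [  0.         280.98415324 201.48081979]
 [  0.           0.           1.        ]] [[-4.23106298e-01 -9.06079793e-01  6.84998807e-04]
 [-8.71238475e-01  4.07044067e-01  2.74333097e-01]
 [-2.48846500e-01  1.15475264e-01 -9.61634485e-01]] [ 0.67368686 -0.03505901  0.38915342] 3
```

View pics/scene0.png

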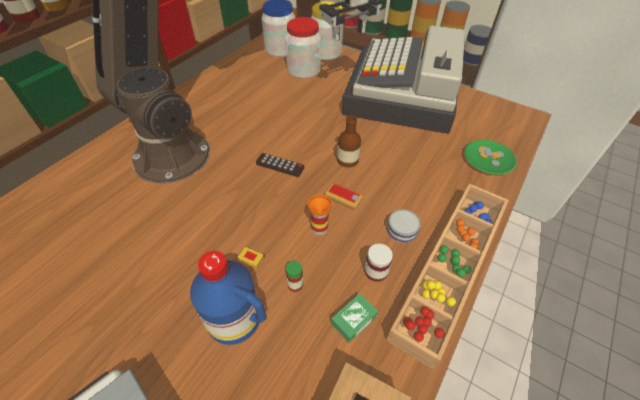

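View pics/side0.png

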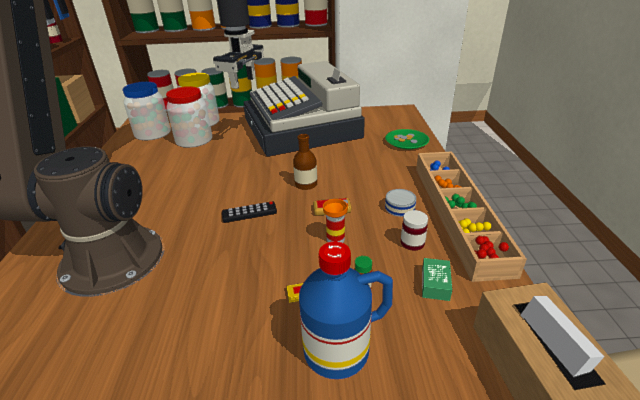

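View pics/wrist0.png

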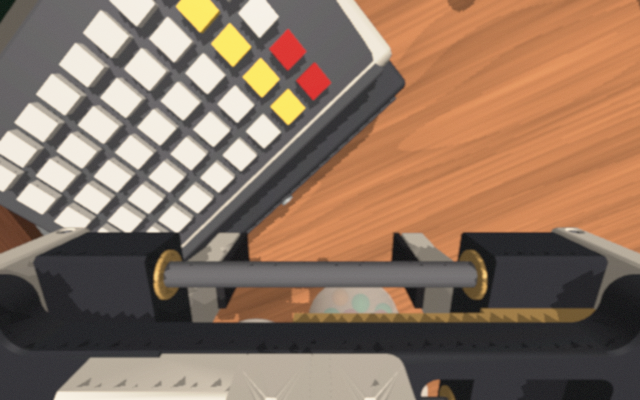

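The scene view shows the funnel in its tin at (319,210), bottle mouth at (351,120), red cap at (212,262). The side view shows the funnel at (335,208), bottle mouth at (304,137), cap at (335,257). The wrist view only sees the cash register.

```bash
cat > h.py <<'E'
from plant import telemetry, snapshot, job, models, ctrl
import cv2,numpy as np
from scipy.spatial.transform import Rotation as Ro
def cloud(s,mask=None):
    z=s["range_z"]; m=z>0
    if mask is not None: m&=mask
    v,u=np.nonzero(m); K=s["intrinsics"]
    c=np.stack([(u-K[0,2])/K[0,0],(v-K[1,2])/K[1,1],np.ones(len(u))],1)*z[m][:,None]
    return (c-s["t"])@s["R"]
def tri(obs):
    A=[];b=[]
    for s,uv in obs:
        P=s["intrinsics"]@np.c_[s["R"],s["t"]]
        for i in (0,1):
            r=P[i]-uv[i]*P[2]; r=r/np.linalg.norm(r[:3]); A.append(r[:3]); b.append(-r[3])
    x,res,_,_=np.linalg.lstsq(np.array(A),np.array(b),rcond=None); return x,res
def onplane(s,uv,z):
    K=s["intrinsics"]; d=s["R"].T@np.array([(uv[0]-K[0,2])/K[0,0],(uv[1]-K[1,2])/K[1,1],1]); c=-s["R"].T@s["t"]
    return c+d*(z-c[2])/d[2]
def circ(p):
    from scipy.optimize import least_squares
    f=lambda q:np.hypot(p[:,0]-q[0],p[:,1]-q[1])-q[2]
    r=least_squares(f,[*p[:,:2].mean(0),.02],loss='soft_l1',f_scale=.001); return r.x
def fitxy(p,r):
    from scipy.optimize import least_squares
    f=lambda q:np.hypot(p[:,0]-q[0],p[:,1]-q[1])-r
    m=p[:,:2].mean(0)
    return least_squares(f,m,loss='soft_l1',f_scale=.001).x
def rel(target,o=None):
    o=o or telemetry.get_obs(); R=Ro.from_euler('xyz',o["orientation"],degrees=True)
    return R.inv().apply(np.array(target)-o["tool_pos"])
E
python3 - <<'E'
from h import *
sc=snapshot("scene"); si=snapshot("side")
hs={"cap_top":.246,"jug_mouth":.232,"bottle_mouth":.165,"bottle":0,"funnel_rim":.106,"funnel":.034,"tin":0,"jug":0,"cap":.22}
for n,h in hs.items():
    a=models.spot_point(n,sc);b=models.spot_point(n,si)
    print(n,[(np.round(d["uv"],1).tolist(),round(d["conf"],2),np.round(onplane(sc,d["uv"],h),4).tolist()) for d in a[:2]],'|',[(np.round(d["uv"],1).tolist(),round(d["conf"],2),np.round(onplane(si,d["uv"],h),4).tolist()) for d in b[:2]])
    if a and b: print("   tri",tri([(sc,a[0]["uv"]),(si,b[0]["uv"])]))
for n in ["sardine_tin","spice_bottle","match_box","tuna_tin","jam_jar","soap_carton","remote_control"]:
    for s in (sc,si):
        a=models.spot_point(n,s)
        print(n,[(round(d["conf"],2),np.round(onplane(s,d["uv"],0),3).tolist()) for d in a[:1]])
for n in ["cap","funnel","bottle","tin","jug"]:
    for s in (sc,si):
        c=models.cut_out(n,s)
        if not c: print(n,"none");continue
        p=cloud(s,c[0]["region"]); print(n,c[0]["conf"],len(p),np.percentile(p,[2,50,98],axis=0).round(4).tolist())
        np.save(f"{n}_{'sc' if s is sc else 'si'}.npy",p)
print(telemetry.get_obs()["clock"])
E
```

```text
cap_top [([208.3, 260.8], 0.56, [0.5227, -0.2985, 0.246])] | [([334.5, 250.3], 0.71, [0.5292, -0.2949, 0.246])]
   tri (array([ 0.5280309 , -0.30146652,  0.25301986]), array([2.33786694e-06]))
jug_mouth [] | [([329.3, 259.8], 0.56, [0.5204, -0.3006, 0.232])]
bottle_mouth [([354.0, 120.8], 0.94, [0.4956, 0.2927, 0.165])] | [([303.3, 135.7], 0.97, [0.4845, 0.296, 0.165])]
   tri (array([0.48663752, 0.30728492, 0.15622872]), array([3.01434866e-05]))
bottle [([321.1, 205.0], 0.54, [0.5154, 0.094, -0.0])] | [([304.2, 182.9], 0.63, [0.478, 0.3017, 0.0])]
   tri (array([0.51958323, 0.04453222, 0.1231901 ]), array([0.00482123]))
funnel_rim [([319.8, 203.5], 0.82, [0.5558, 0.0232, 0.106])] | [([332.5, 204.3], 0.8, [0.5481, 0.0274, 0.106])]
   tri (array([0.55059321, 0.02961366, 0.10119287]), array([2.37218036e-05]))
funnel [([317.0, 221.6], 0.87, [0.5522, 0.0167, 0.034])] | [([336.6, 228.4], 0.83, [0.557, 0.0231, 0.034])]
   tri (array([0.55612287, 0.01053591, 0.04401994]), array([2.08220819e-08]))
tin [([320.4, 225.7], 0.8, [0.5539, 0.0314, 0.0]), ([316.1, 222.8], 0.41, [0.5386, 0.033, 0.0])
[... 1390 characters left out ...]
.034, 0.0924], [0.5833, 0.1176, 0.108]]
funnel 0.95 373 [[0.5264, -0.0069, 0.0771], [0.5537, 0.0382, 0.0958], [0.5815, 0.0536, 0.1063]]
bottle 0.74 930 [[0.454, 0.2617, 0.0019], [0.4935, 0.278, 0.0852], [0.5184, 0.3119, 0.1663]]
bottle 0.93 1018 [[0.4492, 0.2602, 0.0011], [0.4832, 0.274, 0.0778], [0.5166, 0.3895, 0.1642]]
tin 0.86 316 [[0.5404, 0.0002, 0.0042], [0.5669, 0.0057, 0.0456], [0.5776, 0.032, 0.0835]]
tin 0.7 461 [[0.5305, -0.0013, 0.0071], [0.5515, 0.0042, 0.048], [0.575, 0.0189, 0.0846]]
jug 0.68 4219 [[0.4926, -0.3581, 0.0059], [0.5648, -0.3187, 0.1609], [0.6257, -0.2495, 0.2021]]
jug 0.7 7426 [[0.4713, -0.3592, 0.0087], [0.5302, -0.3391, 0.1435], [0.6178, -0.2879, 0.2013]]
2.35
```

```bash
python3 - <<'E'
from h import *
def L(n,k): return np.load(f"{n}_{k}.npy")
for n,(zlo,zhi),r,c0 in [("bottle",(.02,.085),.035,(.485,.295)),("tin",(.01,.08),.023,(.555,.028)),("jug",(.02,.14),.062,(.527,-.30)),("funnel",(.095,.107),.03,(.552,.027))]:
    P=[]
    for k in("sc","si"):
        p=L(n,k); p=p[(p[:,2]>zlo)&(p[:,2]<zhi)]
        d=np.hypot(*(p[:,:2]-c0).T); p=p[d<r+.02]
        P.append(p); x=fitxy(p,r); print(n,k,len(p),x,np.std(np.hypot(*(p[:,:2]-x).T)-r))
    p=np.r_[P[0],P[1]]; print(n,"both",fitxy(p,r))
p=L("cap","sc"); t=p[p[:,2]>.24]; print("cap top",len(t),t.mean(0),(t.min(0)+t.max(0))/2, np.percentile(t[:,2],[5,50,95]))
p=L("cap","sc"); t=p[(p[:,2]<.243)&(p[:,2]>.222)]; print("cap side",len(t),fitxy(t,.025))
for k in("sc","si"):
    p=L("bottle",k); d=np.hypot(*(p[:,:2]-(.483,.296)).T); t=p[(p[:,2]>.115)&(p[:,2]<.16)&(d<.03)]; print("neck",k,len(t),fitxy(t,.0155))
E
```

```text
bottle sc 344 [0.48351233 0.29761957] 0.0013792490581572632
bottle si 422 [0.48297784 0.29696377] 0.0016289128403581634
bottle both [0.48322526 0.29724756]
tin sc 268 [0.55426044 0.0240602 ] 0.0009143398544193883
tin si 406 [0.55327979 0.02356377] 0.0011101746263208426
tin both [0.55366348 0.02370506]
jug sc 1250 [ 0.52965545 -0.29658478] 0.001812802417889358
jug si 3059 [ 0.52848071 -0.29695831] 0.0021528803728049733
jug both [ 0.52890794 -0.29698135]
funnel sc 157 [0.55474169 0.02326335] 0.0012417749856251643
funnel si 192 [0.55329694 0.02274768] 0.0012007493590402314
funnel both [0.55393762 0.02288603]
cap top 586 [ 0.53229004 -0.29819002  0.24721493] [ 0.53011912 -0.29735572  0.2459419 ] [0.24256968 0.24745875 0.24954821]
cap side 169 [ 0.52953798 -0.29663291]
neck sc 154 [0.48381916 0.29733121]
neck si 157 [0.48278849 0.29711226]
```

```bash
python3 - <<'E'
from h import *
s=snapshot("scene"); p=cloud(s)
for c,r,z in [((.483,.297),.16,.17),((.554,.023),.15,.1),((.529,-.297),.15,.2)]:
    d=np.hypot(*(p[:,:2]-c).T); q=p[(d<r)&(p[:,2]>z)]; print(c,len(q),q.max(0) if len(q) else "", q.min(0) if len(q) else "")
o=telemetry.get_obs();print(o["clock"],rel((.40,.30,.24)),rel((.554,.023,.16)))
E
```

```text
(0.483, 0.297) 0  
(0.554, 0.023) 118 [0.58470868 0.05350913 0.10921375] [ 0.5255903  -0.00645961  0.10013228]
(0.529, -0.297) 838 [ 0.55556323 -0.27183492  0.25140727] [ 0.5047883  -0.32221737  0.2000257 ]
2.4 [ 0.23550265  0.23392336 -0.01344648] [0.49222505 0.41976226 0.0665692 ]
```

jog_arm(targets="0.02 0.017 -0.01 0 0 0 1; 0.06 0.051 -0.013 0 0 0 1; 0.105 0.09 -0.013 0 0 0 1; 0.15 0.128 -0.013 0 0 0 1; 0.195 0.166 -0.013 0 0 0 1; 0.24 0.205 -0.013 0 0 0 1; 0.285 0.243 -0.013 0 0 0 1; 0.33 0.281 -0.013 0 0 0 1")

```text
clock: 3.4
tool_pos: [0.4661, 0.2148, 0.2405]
orientation: [-179.9, -0.0, -25.0]
force: [1.7, 0.3, -0.7]
opening: 0.0875
```

```bash
python3 - <<'E'
from h import *
o=telemetry.get_obs();print(o["clock"],o["joint_pos"],rel((.554,.023,.14)))
E
```

```text
3.4 [ 4.67004065e+01  4.58799850e+00 -1.82518779e+01  1.51679567e-02
 -6.70647510e+01  1.82740317e+01] [0.16069374 0.13681715 0.10044443]
```

jog_arm(targets="0.04 0.034 0.01 0 0 0 1; 0.08 0.068 0.03 0 0 0 1; 0.12 0.102 0.05 0 0 0 1; 0.145 0.124 0.07 0 0 0 1; 0.157 0.134 0.09 0 0 0 1; 0.161 0.137 0.1 0 0 0 1; 0.161 0.137 0.1 0 0 0 1; 0.161 0.137 0.1 0 0 0 1")

```text
clock: 4.4
tool_pos: [0.5545, 0.0233, 0.1415]
orientation: [-179.9, -0.1, -25.0]
force: [0.6, -0.1, 0.1]
opening: 0.0875
```

```bash
python3 - <<'E'
from h import *
o=telemetry.get_obs();print(o["clock"],o["tool_pos"],rel((.554,.0232,.081)))
s=snapshot("wrist");cv2.imwrite("pics/w1.png",s["img"][:,:,::-1])
E
```

```text
4.4 [0.55447647 0.02329588 0.14146033] [-0.00050414  0.00043121  0.06045865]
```

View pics/w1.png

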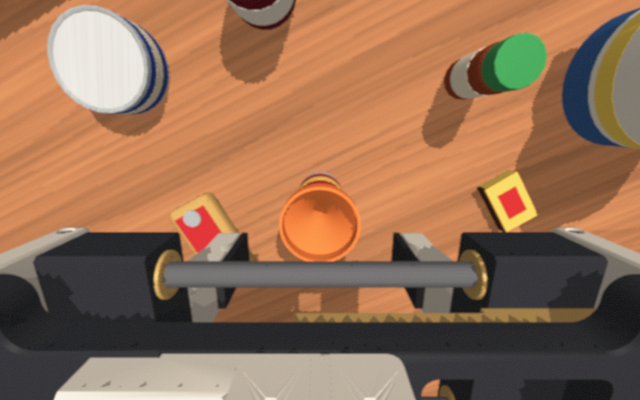

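The wrist view shows the funnel's rim, centre about (320,222), midway between the open fingers. Descending and gripping.

jog_arm(targets="0 0 0.01 0 0 0 1; 0 0 0.025 0 0 0 1; 0 0 0.042 0 0 0 1; 0 0 0.055 0 0 0 1; 0 0 0.06 0 0 0 1; 0 0 0.06 0 0 0 1; 0 0 0.06 0 0 0 0.5; 0 0 0.06 0 0 0 -1")

```text
clock: 5.45
tool_pos: [0.5551, 0.0236, 0.0821]
orientation: [-179.8, -0.2, -25.0]
force: [0.9, -0.4, -0.5]
opening: 0.0729
```

jog_arm(targets="0 0 0 0 0 0 -1; 0 0 0 0 0 0 -1; 0 0 0 0 0 0 -1; 0 0 0 0 0 0 -1; 0 0 0 0 0 0 -1; 0 0 0 0 0 0 -1; 0 0 0 0 0 0 -1; 0 0 0 0 0 0 -1")

```text
clock: 6.45
tool_pos: [0.5552, 0.0237, 0.0822]
orientation: [-179.8, -0.2, -25.0]
force: [0.8, -0.3, 2.6]
opening: 0.0597
```

jog_arm(targets="0 0 -0.008 0 0 0 -1; 0 0 -0.022 0 0 0 -1; 0 0 -0.045 0 0 0 -1; 0 0 -0.075 0 0 0 -1; 0 0 -0.11 0 0 0 -1; 0 0 -0.14 0 0 0 -1; 0 0 -0.155 0 0 0 -1; 0 0 -0.16 0 0 0 -1")

```text
clock: 7.45
tool_pos: [0.5545, 0.0235, 0.2429]
orientation: [-179.7, -0.2, -25.0]
force: [0.1, -0.5, -1.5]
opening: 0.0593
```

```bash
python3 - <<'E'
from h import *
o=telemetry.get_obs();print(o["clock"],o["tool_pos"],rel((.4832,.2972,.245)))
s=snapshot("wrist");cv2.imwrite("pics/w2.png",s["img"][:,:,::-1])
s=snapshot("side");cv2.imwrite("pics/s2.png",s["img"][100:300,200:440,::-1].repeat(3,0).repeat(3,1))
E
```

```text
7.45 [0.55453573 0.02347261 0.24294272] [-0.18016027 -0.2180802  -0.0017332 ]
```

View pics/s2.png

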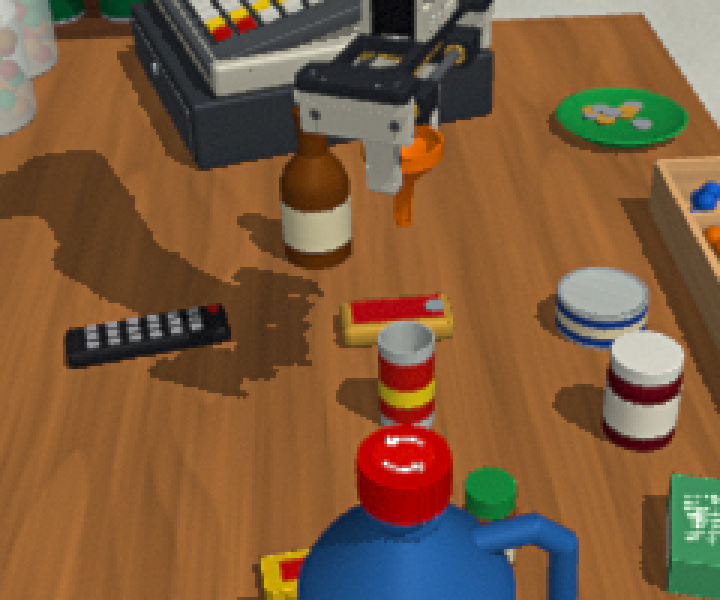

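The funnel hangs upright in the fingers (spout tip at about (334,175) in the full side image) and the tin stayed put. Moving over the bottle.

jog_arm(targets="-0.01 -0.012 -0.002 0 0 0 -1; -0.035 -0.042 -0.002 0 0 0 -1; -0.07 -0.085 -0.002 0 0 0 -1; -0.105 -0.127 -0.002 0 0 0 -1; -0.14 -0.17 -0.002 0 0 0 -1; -0.165 -0.2 -0.002 0 0 0 -1; -0.177 -0.214 -0.002 0 0 0 -1; -0.18 -0.218 -0.002 0 0 0 -1")

```text
clock: 8.55
tool_pos: [0.4823, 0.2978, 0.2433]
orientation: [-179.9, -0.1, -24.9]
force: [0.4, -0.5, -0.9]
opening: 0.0591
```

```bash
python3 - <<'E'
from h import *
o=telemetry.get_obs();print(o["clock"],o["tool_pos"],o["orientation"],rel((.4832,.2972,.245)))
sc=snapshot("scene"); si=snapshot("side")
for s,k in((sc,"sc"),(si,"si")):
    cv2.imwrite(f"pics/{k}3.png",cv2.resize(s["img"][40:190,230:430,::-1],None,fx=4,fy=4,interpolation=cv2.INTER_NEAREST))
    hsv=cv2.cvtColor(s["img"],cv2.COLOR_RGB2HSV); 
    m=(hsv[:,:,0]>8)&(hsv[:,:,0]<16)&(hsv[:,:,1]>215)&(hsv[:,:,2]>120)
    p=cloud(s,m); d=np.hypot(*(p[:,:2]-(.4832,.2972)).T); p=p[(d<.05)&(p[:,2]>.17)]
    q=p[p[:,2]<.24]; print(k,len(p),p.min(0),p.max(0)); 
    for lo,hi,r in((.19,.23,.0072),(.255,.268,.03)):
        q=p[(p[:,2]>lo)&(p[:,2]<hi)]; print(len(q), fitxy(q,r) if len(q)>5 else "", q.mean(0) if len(q) else "")
    b=models.spot_point("bottle_mouth",s); print([(d["uv"],d["conf"]) for d in b])
    c=models.cut_out("bottle",s)
    if c:
        p=cloud(s,c[0]["region"]); d=np.hypot(*(p[:,:2]-(.483,.297)).T); t=p[(p[:,2]>.115)&(p[:,2]<.16)&(d<.03)]; u=p[(p[:,2]>.02)&(p[:,2]<.085)&(d<.05)]; print("bottle",fitxy(t,.0155),fitxy(u,.035))
E
```

```text
8.55 [0.48228564 0.29777991 0.2433293 ] [-1.79892824e+02 -1.17114270e-01 -2.48761786e+01] [ 0.00107688  0.00013835 -0.00166877]
sc 3 [0.47867863 0.27921009 0.24196857] [0.501173   0.31193044 0.2554586 ]
0  
1  [0.501173   0.27921009 0.2554586 ]
[([349.7, 120.6], 0.59)]
bottle [0.48315109 0.29733059] [0.48336155 0.29746964]
si 177 [0.47575672 0.26541459 0.19698076] [0.50873277 0.3292502  0.26725878]
41 [0.48097505 0.28525835] [0.48141266 0.29141283 0.21321486]
89 [0.47893858 0.29653883] [0.49355528 0.29529739 0.26104925]
[([303.3, 136.5], 0.63), ([332.3, 261.0], 0.21)]
bottle [0.48277353 0.2970963 ] [0.4826708  0.29695858]
```

View pics/sc3.png

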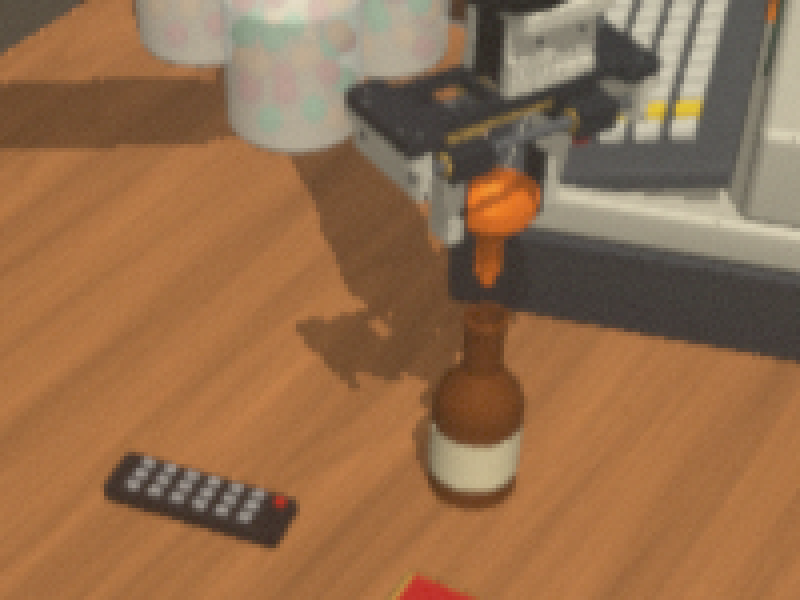

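View pics/si3.png

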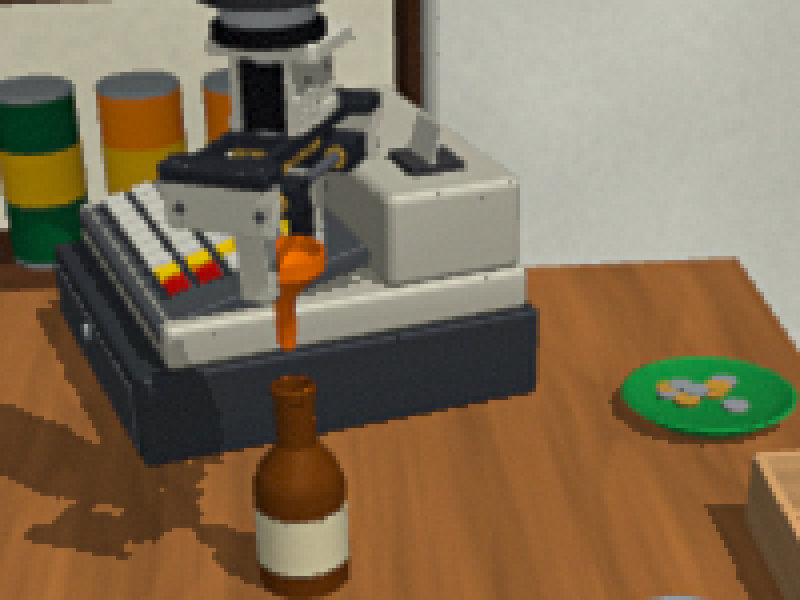

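```bash
python3 - <<'E'
from h import *
sc=snapshot("scene"); si=snapshot("side")
def proj(s,X):
    c=s["intrinsics"]@(s["R"]@np.array(X)+s["t"]); return c[:2]/c[2]
for s,n in((sc,"scene"),(si,"side")):
    img=s["img"].astype(int); 
    for c,nm in ((.4823,.2978),"tool"),((.4830,.2972),"bottle"):
        print(n,nm,"tip pred",proj(s,(*c,.196)),"z.215",proj(s,(*c,.215)),"mouth",proj(s,(*c,.165)))
    R,G,B=img[:,:,0],img[:,:,1],img[:,:,2]
    r0=int(proj(s,(.483,.297,.23))[1]); c0=int(proj(s,(.483,.297,.2))[0])
    for r in range(r0-3,r0+40):
        row=slice(c0-9,c0+10); 
        w=np.clip((R-B)[r,row]-(60),0,None)*(R[r,row]>100)*((R-1.6*G)[r,row]>0)
        print(n,r,round((w*np.arange(c0-9,c0+10)).sum()/max(w.sum(),1),1),(w>0).sum(),w.sum()) if w.sum()>0 else None
    f=models.spot_point("funnel",s); print([(d["uv"],d["conf"]) for d in f]); f=models.spot_point("funnel_rim",s); print([(d["uv"],d["conf"]) for d in f])
E
```

```text
scene tool tip pred [351.67727933 109.41647814] z.215 [352.18794587 103.80750654] mouth [350.87285974 118.25192405]
scene bottle tip pred [351.78581725 109.6089481 ] z.215 [352.29824191 103.99949625] mouth [350.97864361 118.444982  ]
scene 96 353.6 14 1421
scene 97 353.3 13 1120
scene 98 353.1 11 598
scene 99 352.6 8 249
scene 100 352.3 7 208
scene 101 352.1 7 249
scene 102 352.0 7 242
scene 103 351.8 7 265
scene 104 351.9 7 299
scene 105 351.6 6 324
scene 106 351.6 7 413
scene 107 351.4 7 427
scene 108 351.3 6 376
scene 109 351.4 5 294
scene 110 351.3 4 218
scene 111 351.3 2 32
scene 116 349.1 2 16
scene 117 348.9 5 42
scene 118 349.9 5 52
scene 119 350.4 7 66
scene 120 349.5 8 95
scene 121 351.6 10 193
scene 122 351.5 8 160
scene 123 351.9 7 81
scene 124 352.2 4 29
scene 125 351.4 4 36
scene 126 351.4 4 42
scene 127 351.4 6 59
scene 128 351.1 5 49
scene 129 351.1 7 59
scene 130 351.4 6 70
scene 131 350.6 4 50
scene 132 351.7 7 67
scene 133 350.5 11 130
scene 134 351.4 15 291
scene 135 350.4 16 374
scene 136 350.4 17 407
scene 137 350.5 18 452
scene 138 350.6 18 473
[([351.4, 109.7]
[... 245 characters left out ...]
981328] mouth [302.78312971 135.54188341]
side 111 303.0 7 371
side 112 302.7 6 308
side 113 302.1 5 261
side 114 301.8 4 229
side 115 301.2 5 287
side 116 301.0 5 310
side 117 301.0 5 305
side 118 301.3 5 316
side 119 301.4 5 366
side 120 301.4 5 379
side 121 301.3 5 414
side 122 301.2 5 434
side 123 301.6 6 544
side 124 301.2 5 466
side 125 301.4 4 399
side 126 301.7 4 363
side 127 302.0 1 43
side 134 302.3 3 115
side 135 301.0 1 29
side 137 306.4 2 136
side 138 303.4 6 235
side 144 308.0 1 33
side 149 309.0 1 10
side 150 310.0 1 32
side 151 310.6 2 58
side 152 307.5 4 163
side 153 305.9 9 362
[([331.7, 258.1], 0.56), ([301.4, 126.9], 0.48)]
[([298.8, 100.5], 0.66), ([333.8, 260.4], 0.58)]
```

jog_arm(targets="0.0015 0 0 0 0 0 -1; 0.0015 0 0.01 0 0 0 -1; 0.0015 0 0.022 0 0 0 -1; 0.0015 0 0.034 0 0 0 -1; 0.0015 0 0.046 0 0 0 -1; 0.0015 0 0.056 0 0 0 -1; 0.0015 0 0.06 0 0 0 -1; 0.0015 0 0.06 0 0 0 -1")

```text
clock: 10.15
tool_pos: [0.4848, 0.2961, 0.184]
orientation: [-179.8, -0.1, -25.0]
force: [-0.0, -0.0, -1.0]
opening: 0.0596
```

```bash
python3 - <<'E'
from h import *
o=telemetry.get_obs();print(o["clock"],o["tool_pos"],o["force"],rel((.4832,.2972,.172)))
for k in("scene","side"):
    s=snapshot(k)
    cv2.imwrite(f"pics/{k}4.png",cv2.resize(s["img"][60:190,250:410,::-1],None,fx=4,fy=4,interpolation=cv2.INTER_NEAREST))
    c=models.cut_out("bottle",s)
    if c:
        p=cloud(s,c[0]["region"]); d=np.hypot(*(p[:,:2]-(.483,.297)).T); t=p[(p[:,2]>.11)&(p[:,2]<.15)&(d<.03)]; u=p[(p[:,2]>.02)&(p[:,2]<.085)&(d<.05)]; print("bottle",fitxy(t,.0155),fitxy(u,.035))
E
python3 -c "
import cv2,numpy as np
cv2.imwrite('pics/c4.png',np.vstack([cv2.imread('pics/scene4.png')[:300],cv2.imread('pics/side4.png')[50:350]]))"
```

```text
10.15 [0.48475988 0.29614395 0.18403633] [-0.01046633 -0.01078112 -0.97284079] [-0.00189027 -0.00026092  0.01203248]
bottle [0.48360536 0.29682936] [0.48338304 0.29763565]
bottle [0.48297037 0.29699665] [0.48292094 0.29686299]
```

View pics/c4.png

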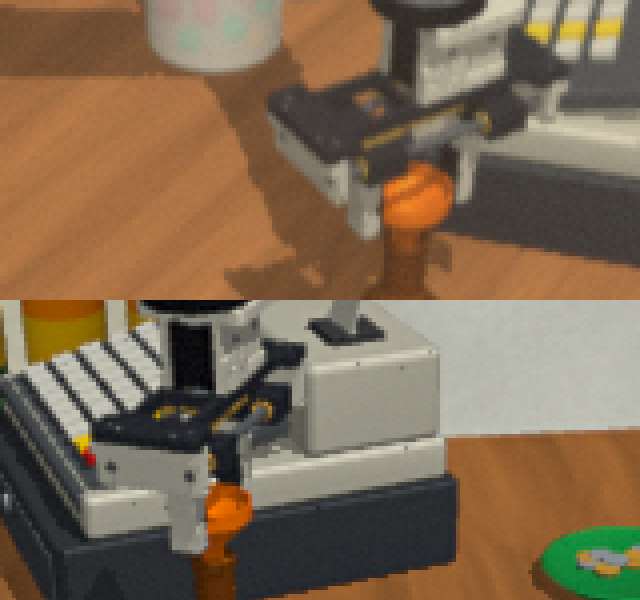

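The spout is inside the neck in both views, with no force and no bottle movement. Lowering the rest.

jog_arm(targets="-0.001 0 0.003 0 0 0 -1; -0.001 0 0.006 0 0 0 -1; -0.001 0 0.009 0 0 0 -1; -0.001 0 0.0105 0 0 0 -1; -0.001 0 0.0115 0 0 0 -1; -0.001 0 0.0125 0 0 0 -1; -0.001 0 0.0125 0 0 0 -1; -0.001 0 0.0125 0 0 0 -1")

```text
clock: 11.35
tool_pos: [0.4842, 0.2969, 0.1724]
orientation: [-179.7, -0.2, -25.0]
force: [0.1, 0.7, 0.4]
opening: 0.059
```

jog_arm(targets="0 0 0.0005 0 0 0 -1; 0 0 0.001 0 0 0 -1; 0 0 0.0015 0 0 0 -1; 0 0 0.002 0 0 0 -1; 0 0 0.002 0 0 0 -1; 0 0 0.002 0 0 0 -1; 0 0 0.002 0 0 0 -1; 0 0 0.002 0 0 0 -1")

```text
clock: 12.35
tool_pos: [0.4848, 0.2971, 0.1716]
orientation: [-179.7, -0.2, -25.0]
force: [-1.3, -1.1, 8.8]
opening: 0.0597
```

Contact (about 9 N): the cone is on the mouth. Releasing slowly.

jog_arm(targets="0 0 -0.0005 0 0 0 -1; 0 0 -0.0005 0 0 0 -1; 0 0 -0.0005 0 0 0 0.5; 0 0 -0.0005 0 0 0 0.7; 0 0 -0.0005 0 0 0 1; 0 0 -0.0005 0 0 0 1; 0 0 -0.0005 0 0 0 1; 0 0 -0.0005 0 0 0 1")

```text
clock: 13.35
tool_pos: [0.4848, 0.2971, 0.1721]
orientation: [-179.7, -0.2, -25.0]
force: [0.4, 0.2, 0.4]
opening: 0.0875
```

jog_arm(targets="0 0 0 0 0 0 1; 0 0 0 0 0 0 1; 0 0 0 0 0 0 1; 0 0 -0.01 0 0 0 1; 0 0 -0.03 0 0 0 1; 0 0 -0.06 0 0 0 1; 0 0 -0.09 0 0 0 1; 0 0 -0.1 0 0 0 1")

```text
clock: 14.35
tool_pos: [0.4849, 0.2973, 0.2749]
orientation: [-179.4, -0.3, -25.0]
force: [-0.4, -0.5, -1.1]
opening: 0.0876
```

```bash
python3 - <<'E'
from h import *
o=telemetry.get_obs();print(o["clock"],o["tool_pos"],o["force"],o["joint_pos"],rel((.529,-.297,.30)))
for k in("scene","side"):
    s=snapshot(k)
    cv2.imwrite(f"pics/{k}5.png",cv2.resize(s["img"][60:190,250:410,::-1],None,fx=4,fy=4,interpolation=cv2.INTER_NEAREST))
    c=models.cut_out("funnel",s)
    for cc in c[:1]:
        p=cloud(s,cc["region"]); d=np.hypot(*(p[:,:2]-(.483,.297)).T);p=p[d<.05];print("funnel",cc["conf"],len(p),np.percentile(p,[2,98],axis=0).round(4).tolist()); q=p[(p[:,2]>.182)&(p[:,2]<.197)]; print(fitxy(q,.03) if len(q)>5 else len(q))
    c=models.cut_out("bottle",s)
    if c:
        p=cloud(s,c[0]["region"]); d=np.hypot(*(p[:,:2]-(.483,.297)).T); t=p[(p[:,2]>.11)&(p[:,2]<.15)&(d<.03)]; u=p[(p[:,2]>.02)&(p[:,2]<.085)&(d<.05)]; print("bottle",fitxy(t,.0155),fitxy(u,.035))
a=cv2.imread('pics/scene5.png')[:300];b=cv2.imread('pics/side5.png')[50:350]
cv2.imwrite('pics/c5.png',np.vstack([a,b]))
E
```

```text
14.35 [0.48490712 0.29731487 0.27490428] [-0.43666905 -0.45941962 -1.1196066 ] [ 51.34686412   8.5376533   -9.22244922   0.18861885 -71.62630821
  13.64304269] [ 0.29083997  0.51998446 -0.02850289]
funnel 0.81 295 [[0.4552, 0.2671, 0.1685], [0.5122, 0.3268, 0.1983]]
[0.48390797 0.2959885 ]
bottle [0.4834784  0.29705142] [0.48345483 0.29747327]
funnel 0.58 250 [[0.4561, 0.2664, 0.1711], [0.5085, 0.3277, 0.1959]]
[0.48299038 0.29636987]
bottle [0.48268368 0.29677433] [0.48281126 0.29691036]
```

View pics/c5.png

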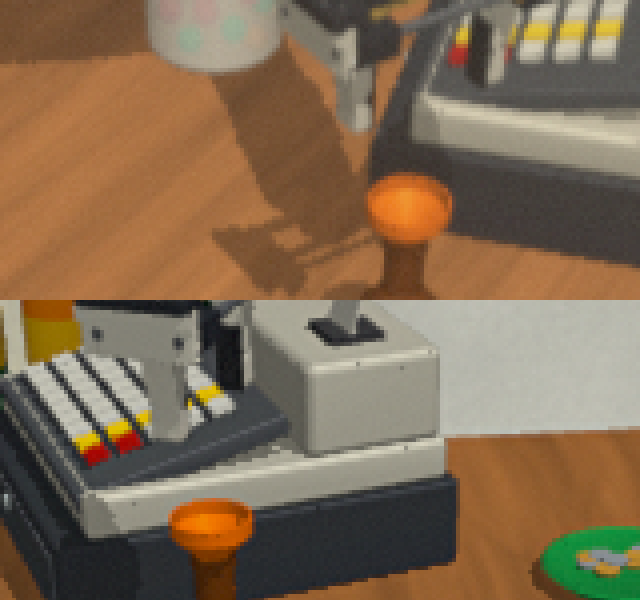

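The funnel sits upright in the bottle: in the crops its rim is at about (408,205) and (211,520), and the fitted centre is 1 mm off the bottle axis with the rim top at 0.196. Going to the jug.

jog_arm(targets="0.01 0.018 -0.03 0 0 5 1; 0.03 0.055 -0.03 0 0 14 1; 0.055 0.1 -0.03 0 0 23 1; 0.083 0.148 -0.03 0 0 32 1; 0.111 0.198 -0.03 0 0 41 1; 0.139 0.248 -0.03 0 0 50 1; 0.167 0.298 -0.03 0 0 57 1; 0.195 0.348 -0.03 0 0 60 1")

```text
clock: 15.65
tool_pos: [0.5131, -0.1033, 0.2993]
orientation: [-179.8, 0.1, -85.1]
force: [1.1, -0.5, -0.6]
opening: 0.0876
```

```bash
python3 - <<'E'
from h import *
o=telemetry.get_obs();print(o["clock"],o["tool_pos"],o["orientation"],o["joint_pos"],rel((.529,-.297,.275)))
R=Ro.from_euler('xyz',o["orientation"],degrees=True); T=Ro.from_euler('xyz',[180,0,-85],degrees=True)
print((R.inv()*T).as_rotvec(degrees=True))
E
```

```text
15.65 [ 0.51306701 -0.10327286  0.2993474 ] [-1.79772877e+02  1.18203983e-01 -8.51073358e+01] [ 10.04237553   3.65200487 -11.53731397  -0.10097754 -74.57388769
  -5.12328723] [0.19442997 0.00074285 0.02394358]
[-0.22723348  0.11799105 -0.10756995]
```

jog_arm(targets="0.02 0 0 -0.2 0.1 0 1; 0.055 0 0 -0.2 0.1 0 1; 0.095 0 0 -0.2 0.1 0 1; 0.135 0 0.005 -0.2 0.1 0 1; 0.165 0 0.01 -0.2 0.1 0 1; 0.185 0 0.018 -0.2 0.1 0 1; 0.194 0.001 0.024 -0.2 0.1 0 1; 0.194 0.001 0.024 -0.2 0.1 0 1")

```text
clock: 16.65
tool_pos: [0.5283, -0.2964, 0.2739]
orientation: [179.9, 0.1, -85.1]
force: [0.6, 0.1, 0.3]
opening: 0.0873
```

```bash
python3 - <<'E'
from h import *
o=telemetry.get_obs();print(o["clock"],o["tool_pos"],o["orientation"],o["joint_pos"],rel((.529,-.297,.215)))
s=snapshot("wrist");cv2.imwrite("pics/w6.png",s["img"][:,:,::-1])
c=models.cut_out("cap",s)
if c:
    p=cloud(s,c[0]["region"]); print(len(p),c[0]["conf"]); t=p[p[:,2]>.243]; print((t.min(0)+t.max(0))/2,t.mean(0)); q=p[(p[:,2]>.222)&(p[:,2]<.242)]; print(len(q),fitxy(q,.025) if len(q)>5 else "")
s=snapshot("side");cv2.imwrite("pics/s6.png",cv2.resize(s["img"][180:320,260:420,::-1],None,fx=4,fy=4))
E
```

```text
16.65 [ 0.5282533  -0.29644953  0.27392128] [ 1.79932875e+02  5.83331229e-02 -8.51348410e+01] [-1.08662379e+01  1.26124377e+01 -4.16162514e+00 -3.96182993e-02
 -7.33063677e+01  1.57428383e+01] [ 0.0006718  -0.00076635  0.05891977]
4123 0.89
[ 0.52794532 -0.29723355  0.24594854] [ 0.52802088 -0.2982812   0.2458882 ]
389 [ 0.52789178 -0.29716403]
```

View pics/w6.png

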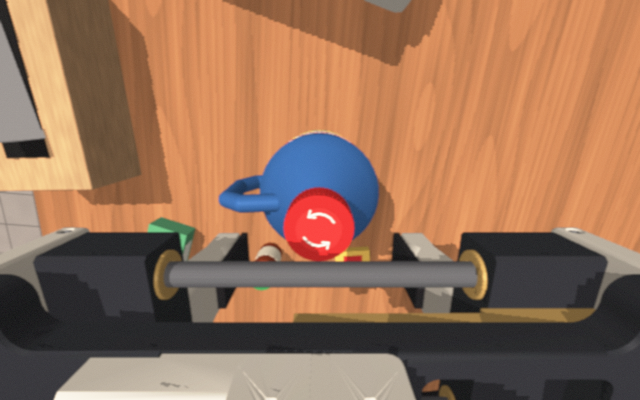

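View pics/s6.png

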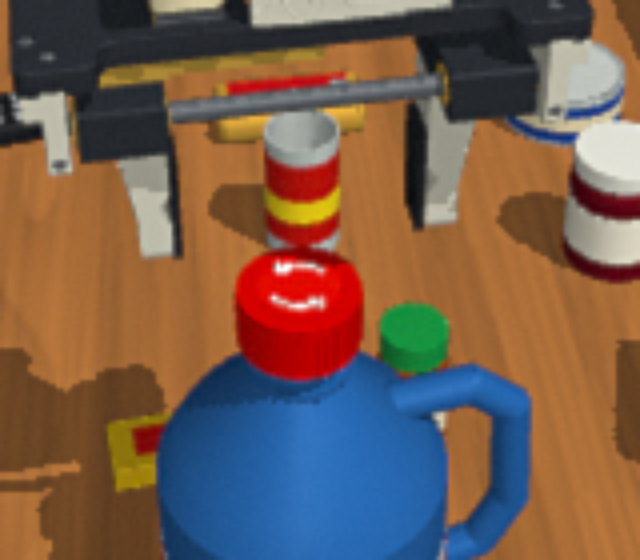

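The wrist view shows the cap at about (320,224), centred between the fingers, and its arrow mark is anticlockwise. Descending and gripping.

jog_arm(targets="0.0007 0 0.01 0 0 0 1; 0.0007 0 0.025 0 0 0 1; 0.0007 0 0.04 0 0 0 1; 0.0007 0 0.052 0 0 0 1; 0.0007 0 0.058 0 0 0 1; 0.0007 0 0.058 0 0 0 1; 0.0007 0 0.058 0 0 0 0.5; 0.0007 0 0.058 0 0 0 -1")

```text
clock: 17.8
tool_pos: [0.5292, -0.2967, 0.2179]
orientation: [-179.9, -0.0, -85.1]
force: [0.6, -0.2, -0.2]
opening: 0.0728
```

jog_arm(targets="0 0 0 0 0 0 -1; 0 0 0 0 0 0 -1; 0 0 0 0 0 0 -1; 0 0 0 0 0 0 -1; 0 0 0 0 0 0 -1; 0 0 0 0 0 0 -1; 0 0 0 0 0 0 -1; 0 0 0 0 0 0 -1")

```text
clock: 18.8
tool_pos: [0.5294, -0.2967, 0.2181]
orientation: [-179.9, -0.0, -85.1]
force: [0.3, -0.6, 3.2]
opening: 0.0506
```

jog_arm(targets="0 0 0.001 0 0 0 -1; 0 0 0.002 0 0 0 -1; 0 0 0.003 0 0 0 -1; 0 0 0.004 0 0 0 -1; 0 0 0.0045 0 0 0 -1; 0 0 0.005 0 0 0 -1; 0 0 0.005 0 0 0 -1; 0 0 0.005 0 0 0 -1")

```text
clock: 19.8
tool_pos: [0.5294, -0.2968, 0.2138]
orientation: [-179.8, -0.0, -85.0]
force: [-1.3, 1.9, 7.3]
opening: 0.0501
```

jog_arm(targets="0 0 0.001 0 0 -3 -1; 0 0 0.001 0 0 -11 -1; 0 0 0.001 0 0 -20 -1; 0 0 0.001 0 0 -29 -1; 0 0 0.001 0 0 -38 -1; 0 0 0.001 0 0 -47 -1; 0 0 0.001 0 0 -55 -1; 0 0 0.001 0 0 -60 -1")

```text
clock: 20.8
tool_pos: [0.5301, -0.2973, 0.2139]
orientation: [-180.0, -0.3, -24.8]
force: [1.1, 0.0, 7.7]
opening: 0.0505
```

```bash
python3 - <<'E'
from h import *
o=telemetry.get_obs();print(o["clock"],o["tool_pos"],o["orientation"],o["force"],o["moment"],o["opening"])
for k in("scene","side","wrist"):
    s=snapshot(k); cv2.imwrite(f"pics/{k}7.png",s["img"][:,:,::-1] if k=="wrist" else cv2.resize(s["img"][180:380,150:430,::-1],None,fx=2.5,fy=2.5))
E
```

```text
20.8 [ 0.53010549 -0.29733077  0.21389712] [-179.98239679   -0.28629814  -24.82264842] [1.10212103 0.02582536 7.655372  ] [ 0.0623029   0.03650266 -0.0610121 ] 0.05045526563581947
```

View pics/wrist7.png

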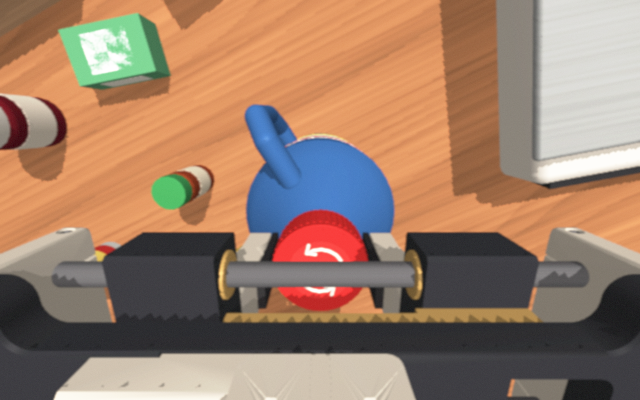

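View pics/side7.png

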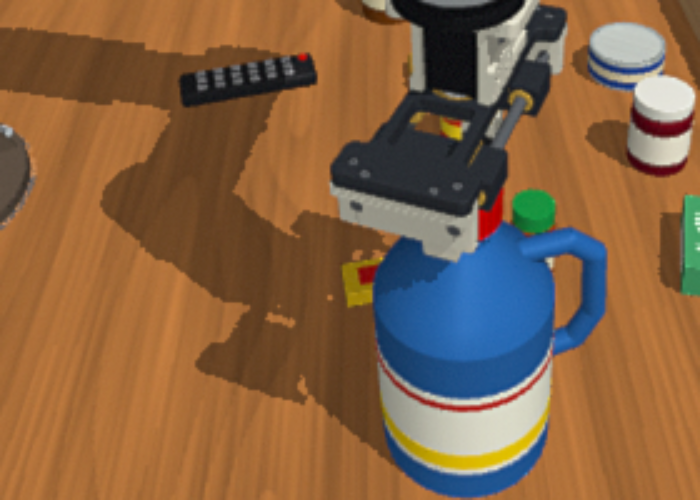

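View pics/scene7.png

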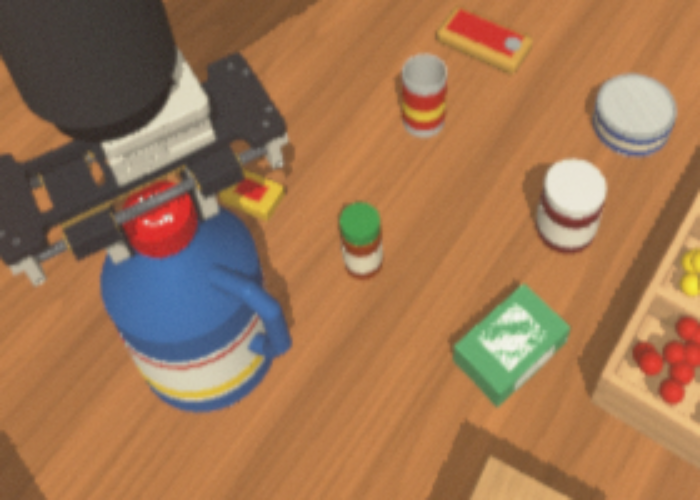

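The jug's handle is still at its old world direction, so the jug did not turn. Comparing the cap's mark in the wrist views before and after.

```bash
python3 - <<'E'
import cv2,numpy as np
a=cv2.imread("pics/w6.png")[180:265,275:365];b=cv2.imread("pics/wrist7.png")[205:315,265:375]
f=lambda i:cv2.resize(i,(390,390))
cv2.imwrite("pics/cmp.png",np.hstack([f(a),f(b)]))
E
```

```text
(no output)
```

View pics/cmp.png

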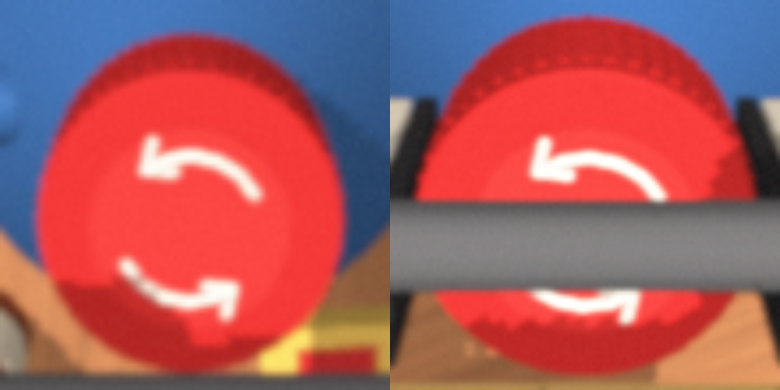

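The arrows look the same relative to the fingers in both views, so the cap turned the full 60° with the gripper. Lifting straight up.

jog_arm(targets="0 0 -0.003 0 0 0 -1; 0 0 -0.006 0 0 0 -1; 0 0 -0.009 0 0 0 -1; 0 0 -0.012 0 0 0 -1; 0 0 -0.015 0 0 0 -1; 0 0 -0.018 0 0 0 -1; 0 0 -0.021 0 0 0 -1; 0 0 -0.024 0 0 0 -1")

```text
clock: 21.95
tool_pos: [0.53, -0.2973, 0.2381]
orientation: [-180.0, -0.3, -25.0]
force: [0.2, 0.0, -0.1]
opening: 0.0504
```

jog_arm(targets="0 0 -0.006 0 0 0 -1; 0 0 -0.016 0 0 0 -1; 0 0 -0.028 0 0 0 -1; 0 0 -0.04 0 0 0 -1; 0 0 -0.051 0 0 0 -1; 0 0 -0.058 0 0 0 -1; 0 0 -0.061 0 0 0 -1; 0 0 -0.062 0 0 0 -1")

```text
clock: 22.95
tool_pos: [0.5296, -0.2971, 0.3]
orientation: [-180.0, -0.3, -25.0]
force: [0.2, 0.3, -0.7]
opening: 0.0504
```

jog_arm(targets="0 0 0 0 0 0 -1; 0 0 0 0 0 0 -1; 0 0 0 0 0 0 -1; 0 0 0 0 0 0 -1; 0 0 0 0 0 0 -1; 0 0 0 0 0 0 -1; 0 0 0 0 0 0 -1; 0 0 0 0 0 0 -1")

```text
clock: 23.95
tool_pos: [0.5296, -0.2971, 0.3]
orientation: [-180.0, -0.3, -25.0]
force: [-1.1, 0.3, -0.1]
opening: 0.0505
```

```bash
python3 - <<'E'
from h import *
o=telemetry.get_obs();print(o["clock"],o["tool_pos"],o["orientation"],o["force"],o["opening"],abs(o["qvel"]).max())
for k in("scene","side"):
    s=snapshot(k); cv2.imwrite(f"pics/{k}8.png",s["img"][:,:,::-1])
    for n,lo,hi,r,c0 in(("cap",.29,.34,.025,(.53,-.297)),("jug",.02,.14,.062,(.529,-.297)),("funnel",.182,.197,.03,(.483,.297)),("bottle",.02,.085,.035,(.483,.297)),("bottle",.11,.15,.0155,(.483,.297))):
        c=models.cut_out(n,s)
        if not c: print(k,n,"none");continue
        p=cloud(s,c[0]["region"]); d=np.hypot(*(p[:,:2]-c0).T); p=p[d<r+.03]; q=p[(p[:,2]>lo)&(p[:,2]<hi)]
        print(k,n,round(c[0]["conf"],2),len(q),fitxy(q,r) if len(q)>9 else "", np.percentile(p[:,2],[2,98]) if len(p) else "")
E
```

```text
23.95 [ 0.52962884 -0.29710916  0.30000392] [-179.97887963   -0.26899379  -24.99130602] [-1.08592837  0.31878241 -0.05170387] 0.05050633762267184 0.03085835428666628
scene cap 0.82 672 [ 0.52820209 -0.29677023] [0.30720661 0.3312921 ]
scene jug 0.83 1283 [ 0.52972967 -0.29658152] [0.01086771 0.2315768 ]
scene funnel 0.79 181 [0.48380209 0.29606194] [0.16927741 0.1974131 ]
scene bottle 0.7 347 [0.48336662 0.29745373] [0.00574444 0.16228635]
scene bottle 0.7 153 [0.4836908  0.29710189] [0.00626247 0.16230189]
side cap 0.68 0  [0.1621813  0.23157847]
side jug 0.8 3176 [ 0.52868429 -0.29696427] [0.01089857 0.22787785]
side funnel 0.51 100 [0.48469757 0.29691415] [0.17257295 0.19534521]
side bottle 0.87 130 [0.48272554 0.29702482] [0.03903943 0.16347303]
side bottle 0.87 149 [0.48260053 0.29680492] [0.03903943 0.16347303]
```

View pics/side8.png

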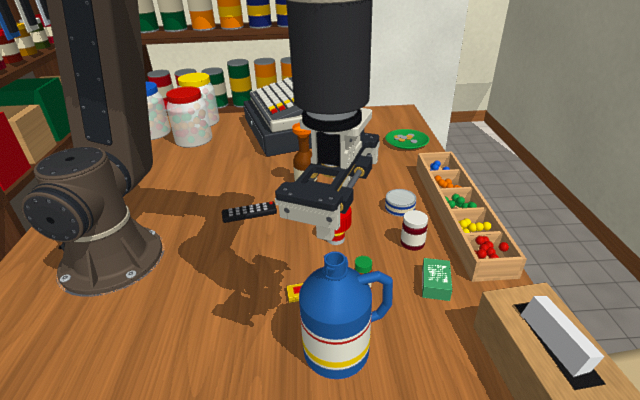

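View pics/scene8.png

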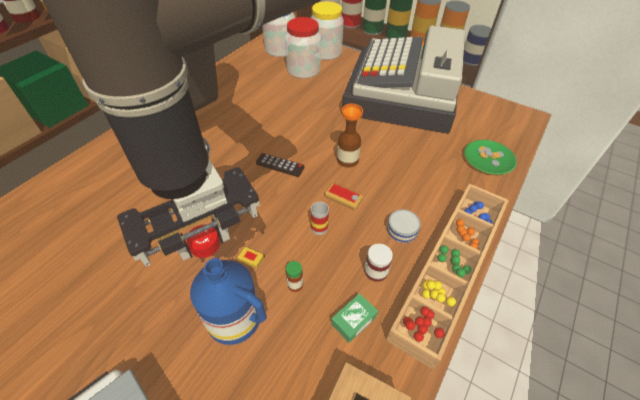

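The cap is off and held: scene (204,240), with its top at z ≈ 0.331, so its underside is about 0.07 m above the bare neck at side (335,262). The jug stands, the funnel is seated at scene (351,113), and the goods are where they were. Handing in.

```bash
python3 -c "
from plant import job; print(job.close_job())"
```

```text
the job is handed in; nothing more can be done
None
```

The funnel is seated in the bottle and the jug's cap is off and held in the gripper. I handed the job in at about 24.5 s of the 64 s allowed, and closing the job gave no verdict.

- **Funnel:** I lifted it out of the tin and lowered it into the bottle until it pressed on the mouth at about 9 N, then let go. The last look put its rim centre about 1–2 mm from the bottle axis and its rim top at about 0.196 m, against 0.195 m expected. It looked upright in both views.
- **Cap:** I pressed it about 4.3 mm down at about 7.5 N and turned it 60° anticlockwise. The wrist camera showed the cap turned with the fingers and the jug did not. It came off with no pull on the wrist.
- **Final hold:** The cap is gripped at 50.5 mm opening, upright and still. Its underside is about 70 mm above the jug's mouth and within 2 mm of the jug's axis.
- **Surroundings:** The jug's fitted position changed by less than 1 mm. The bottle's changed by about 1 mm at most. The other goods looked unmoved, though I did not measure them again.

One check disagreed: in the last side view the detector labelled something at cap-free height as the cap, probably the bare neck. I took the cap's position from the scene camera and the arm's own pose instead, and these agreed to about 1.5 mm.

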